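Hook the jammed chopping board out of its slot

TASK

The small chopping board has been pushed too far into the low slot under the worktop riser, where no finger can reach it. Take the oven-rack hook, reach into the slot, feel gently for the board, catch its hanging slot and draw it straight out until a good hand-hold of it, between 5 and 10 cm, stands out of the riser; then lay the hook down on the worktop clear of board and riser. Use light force throughout, touch the board with nothing but the hook, and leave the mug, the honey jar and the tin where they are.

Things in the scene. Friction and masses are not known exactly. Their poses are not given: they have to be found in the camera images.
- riser: Low fixed beech worktop riser, 228 mm deep, 230 wide, 48 high, with a canister and small jars on its rear part (from 80 mm behind its front). A low slot opens in its front. Origin: at worktop height under the middle of the slot's mouth; +x runs straight into the slot, away from the robot, +y to the left along the mouth, z up. It dents easily: more than 12 N from the hook is too much.
- slot_mouth (a point): Middle of the slot's mouth, on the slot floor, 3 mm above the worktop; axes as the riser's. The slot is 194 mm wide, 31 mm high (its ceiling 34 mm above the worktop) and 220 mm deep, with a 3 mm floor and closed at the back. The worktop before it is bare.
- slot_inside (a point): Fixed point on the slot floor, 50 mm straight in from slot_mouth. On this floor lies the loose chopping board: 155 mm long, 190 wide, 12 thick, 0.25 to 0.5 kg, 2 mm play at each side. Its front edge is parallel to the mouth, anywhere from 5 to 60 mm inside it: that depth is NOT measured, feel for it with the hook. More than 12 N of the hook on it is too much.
- slot_ceiling (a point): Fixed point on the slot's ceiling, right above slot_inside, 34 mm above the worktop and 19 mm above the board's top. The board's narrow hanging slot goes right through it, 17 to 29 mm behind its front edge and 20 mm to each side of its middle. Two leaf springs press on it (72 to 92 mm deep, 66 mm left and right of the middle): it slides under about 2.5 to 7 N, less does not move it.
- hook_grip (a point): Centre of the wooden handle of the oven-rack hook (loose, 0.13 kg): 110 mm long, 22 wide, 26 high, this point 13 mm above its underside. x points along the tool to the hook, z up as it lies. Its steel shaft, 5 mm thick, leaves the handle 11 mm above the underside and runs 105 mm straight on to a toe turned straight down. It lies on the worktop on handle and toe.
- hook_tip (a point): End of the hook's toe, on the toe's axis, 160 mm ahead of hook_grip and 13 mm below it (level with the handle's underside); axes as hook_grip. The toe is a round 5 mm thick bar and 8.5 mm of it stand below the shaft; the tool is 13.5 mm high there.
- mug: Cream mug, 78 mm wide, 101 mm high, loose, left of the riser. Origin: centre of its underside. To be left alone.
- honey_jar: Glass honey jar with a metal lid, 71 mm wide, 110 mm high, loose, right of the riser. Origin: centre of its underside. To be left alone.
- tin: Low round food tin, 75 mm wide, 58 mm high, loose, on the right of the worktop. Origin: centre of its underside. To be left alone.

How it is judged:
On the way, in this order (a step that is already met when the one before it is completed fails the run):
1. the hook's toe is inside the slot (x of hook_tip in the frame of riser above 0.015 m and y of hook_tip in the frame of riser between -0.09 and 0.09 m and height (world z) of hook_tip below 0.03 m), for 0.2 s.
2. the hook has drawn the board's front edge 5 to 10 cm out of the mouth (x of board_c0 in the frame of riser between -0.101 and -0.041 m and z of board_c0 in the frame of riser below 0.03 m and x of hook_tip in the frame of riser between -0.1 and 0 m and height (world z) of hook_tip below 0.04 m), for 0.1 s.
At the end, for the whole second after the job is handed in: The board's front edge stands 50 to 100 mm out of the riser's mouth, the rest of the board still flat in the slot; the hook lies released and at rest on the worktop (handle and toe within 20 mm of it), touching neither board nor riser (x of board_c0 in the frame of riser between -0.101 and -0.041 m and z of board_c0 in the frame of riser below 0.03 m and linear speed of each of board, hook below 0.02 m/s and height (world z) of each of hook_grip, hook_tip below 0.02 m and contact force between hook and board below 0.05 N and contact force between hook and riser below 0.05 N).
It fails at once if hook pressed on the board with more than 12 N (contact force between hook and board above 12 N).
It fails at once if hook pressed on the riser with more than 12 N (contact force between hook and riser above 12 N).
It fails at once if the robot itself touches the board or pushes on the riser (contact force between any of the arm, the fingers and board above 0.5 N or contact force between any of the arm, the fingers and riser above 10 N).
It fails at once if the mug, the honey jar or the tin is moved more than 20 mm or tipped (distance of any of mug, honey_jar, tin from where it was at the start of the episode above 0.02 m or angle between any of mug, honey_jar, tin's own z axis and vertical above 0.3 rad).
It also fails if it takes over 66 s, if anything falls off the work surface, if the arm or the gripper's body presses on something with over 40 N, if the wrist force passes 120 N, or if a joint passes its speed limit or range.

ROBOT

A 6-joint arm with a two-finger parallel gripper is mounted at the origin on a cart in front of the work surface, level with it; the furniture and walls round the work are solid. World frame = base frame: x ahead of the robot, y to its left, z up, the work surface at z = 0. Lengths are in m, angles in rad, forces in N, time in s.
With the tool pointing down it reaches from about 0.35 to 0.975 m from the base axis. Payload 4.9 kg.
Tool frame: the origin (TCP) lies on the centre line of the jaws, within the pads' length; the fingertips stand 25 mm ahead of it and the grasp point (between the pads) lies 6 mm ahead of it; z points along the fingers, y is the line along which they close (so a half turn about z gives the same grasp; the last joint's range is limited). The gripper opens to 85 mm and grips with 20 to 120 N. Pads are 22 mm wide; open, the fingers measure 114 mm over their backs; the gripper's body (76 mm by 85 mm) begins 54 mm behind the grasp point. The pads swing forward as they close: fully open they stand 13 mm farther back than shut.
Start: joints at [1.045, 0.053, 1.613, -0, 1.476, -0.119], TCP at [0.247, 0.574, 0.256] pointing down, gripper open.
Joint ranges: [-3.01, 3.01], [-1.01, 2.22], [0.06, 2.58], [-1.02, 4.17], [0.09, 2.62], [-3.14, 3.14]. Speed limits (rad/s): [2.57, 2.57, 3.14, 3.14, 3.14, 3.14].

INTERFACE

Orientations are given as a unit quaternion [x, y, z, w].
In Python, from plant import * gives the robot as it stands.
- The arm moves only by the tool jog_arm, never from a script. Its argument "plan" is a list of rows, each a list of 4 numbers: the shift along the world's x, y, z normalised to -1 to 1, where 1 is 0.15 m, then the turn about the world's z normalised to -1 to 1, where 1 is pi/2 rad. A call has exactly 10 rows; each row is the pose to reach, as a shift and turn from the pose commanded when the call began; what a row does not reach only later rows make up. A row lasts 1/8 s, in which the tool goes at most 62.5 mm and 10.7 degrees, less where a joint would pass 70% of its speed; a pose out of reach is approached as far as the arm can. A call with a number of a shift or a turn outside -1 to 1 is refused whole. A call with a gripper value outside its range is refused whole. "gripper" is the gripper command: -1 is shut, 1 is fully open, values between are in proportion, set as the call begins (left out, the last holds). The fingers move at their own pace and stop on an object; "force" is the grip in N (left out, the last holds). Time passes only in rows, so rows that repeat a pose let the fingers close, or fill a call up. It gives the time, the measured TCP pose, the force, the opening and the grip force at its end, in the units of the state.
- observe(): the state, without advancing time (a new reading comes with each control period).
- read_camera(name): name is "scene" or "top" or "wrist"; returns the picture (384x512x3 uint8, red, green, blue); there is no depth.
- camera_params(name): a dict with "fx", "fy", "cx", "cy" (pixels), "pose" (4x4, takes a point from camera to world coordinates). Camera axes: x right, y up, looking along -z (the intrinsics and any distortion apply to the point x, -y, -z); pixel columns grow to the right and rows downward; lengths in m; the calibration is good to about 2 mm. A picture is of the moment at which its call begins: read the wrist's pose just before it. camera_params takes no time and is no camera call; for the wrist camera it gives the pose at the moment of the call.
- hand_in(): hands the job in; it is judged then, once.
The state is a dict: "clock": time; "q": joint angles; "joint_vel": joint speeds; "joint_efforts": joint torques, N m; "eef_pos": TCP position; "tool_rot": TCP orientation; "ft_force": force on the tool from outside, world axes, zero at the start; "wrist_torque": the same for the moment, N m; "grip_width": finger opening in m; "finger_force": force on a finger pad.
Only numpy, scipy, OpenCV 4.12 (cv2) and the standard library are available. Lean on these libraries where they do the work, as an engineer would, in place of code of your own. Each camera call takes 0.05 s, during which the arm holds its last target. There are 200 camera calls.

## Working session

There is one attempt and no reset: what is moved stays moved. The work goes in short steps, Python scripts to look and compute and a tool call to move; the robot and the scene stay as the last step left them, time stands still between calls to the robot, and variables do not carry over. Pictures are saved under pics/ and viewed, at most 10 in all, crops included, and the job is handed in when it is done.

Besides the shell and the picture viewer there is one more tool, called after "Request:" as name(argument=value, ...), one argument or row to a line, values as JSON. jog_arm: Moves the arm, as the interface text tells. Its arguments: {"type":"object","properties":{"plan":{"type":"array","items":{"type":"array","items":{"type":"number","minimum":-1,"maximum":1}}},"gripper":{"type":"number"},"force":{"type":"number"}},"required":["plan"]}

```bash
mkdir -p pics
cat > h.py <<'E'
from plant import *
import numpy as np, cv2
def shot(n,f):
    im=read_camera(n); cv2.imwrite('pics/'+f,im[:,:,::-1]); return im
def ray(n,u,v,z,P=None):
    P=P or camera_params(n); T=np.array(P['pose'])
    d=T[:3,:3]@np.array([(u-P['cx'])/P['fx'],-(v-P['cy'])/P['fy'],-1]); o=T[:3,3]
    return o+d*(z-o[2])/d[2]
def proj(n,p,P=None):
    P=P or camera_params(n); T=np.array(P['pose'])
    c=T[:3,:3].T@(np.array(p)-T[:3,3]); return P['cx']+P['fx']*c[0]/-c[2],P['cy']-P['fy']*c[1]/-c[2]
E
python3 - <<'E'
from h import *
print({k:v for k,v in camera_params('top').items()})
a=shot('top','top0.png');b=shot('scene','scene0.png')
s=observe();print(s['eef_pos'],s['tool_rot'],s['ft_force'],s['clock'])
E
```

```text
{'fx': 396.56781145268627, 'fy': 396.56781145268627, 'cx': 259.27358543865023, 'cy': 199.7051345094887, 'pose': array([[ 0.00747405,  0.98437361, -0.1759339 ,  0.37655691],
       [-0.99987077,  0.00986096,  0.01269671,  0.11689437],
       [ 0.01423318,  0.17581626,  0.9843201 ,  1.36181252],
       [ 0.        ,  0.        ,  0.        ,  1.        ]])}
[0.24704191 0.57354814 0.2551901 ] [ 2.02025864e-01  9.79379754e-01 -8.69448478e-04 -3.04259364e-04] [-0.10135252  0.40799325 -0.44594473] 0.1
```

View pics/top0.png

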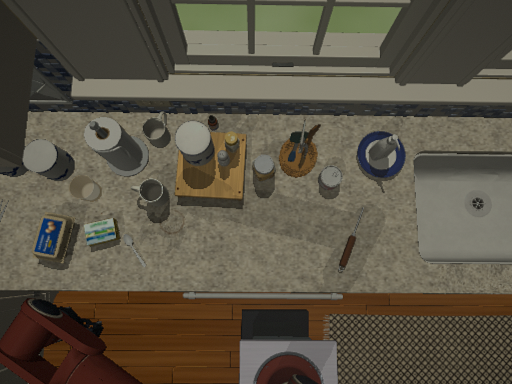

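View pics/scene0.png

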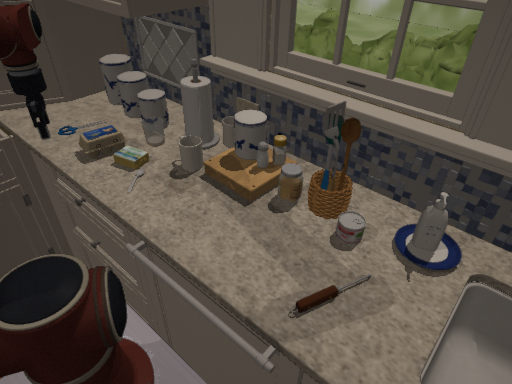

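The top view shows the riser at columns 177–247, rows 132–207. The hook's handle is near (347,253) and its toe near (362,210). The mug is at (152,192), the jar at (263,172) and the tin at (330,180). I'll zoom in on the riser and the hook.

Run:
```python
from h import *
a=cv2.imread('pics/top0.png')
r=cv2.resize(a[125:225,165:260],None,fx=4,fy=4,interpolation=cv2.INTER_CUBIC)
k=cv2.resize(a[200:280,325:375],None,fx=5,fy=5,interpolation=cv2.INTER_CUBIC)
o=np.zeros((400,630,3),np.uint8);o[:400,:380]=r;o[:400,380:630]=k
cv2.imwrite('pics/c0.png',np.clip(o.astype(float)*1.5,0,255))
hsv=cv2.cvtColor(a,cv2.COLOR_BGR2HSV)
for p in [(200,200),(347,250),(330,260),(360,218)]: print(p,hsv[p[1],p[0]])
# handle mask
m=((hsv[...,0]<14)|(hsv[...,0]>172))&(hsv[...,1]>110)
m[:200]=0;m[285:]=0;m[:,:320]=0;m[:,400:]=0
m=m.astype(np.uint8);v,u=np.nonzero(m);print(len(u),cv2.minAreaRect(np.c_[u,v].astype(np.float32)))
# riser wood mask
w=(hsv[...,0]>8)&(hsv[...,0]<24)&(hsv[...,1]>120);w[:120]=0;w[215:]=0;w[:,:165]=0;w[:,255:]=0
v,u=np.nonzero(w);print(len(u),cv2.minAreaRect(np.c_[u,v].astype(np.float32)))
```

```text
(200, 200) [25 49 57]
(347, 250) [ 13 144  62]
(330, 260) [22 57 98]
(360, 218) [20 43 72]
169 ((347.24139404296875, 250.3965301513672), (6.313641548156738, 30.268339157104492), 21.801406860351562)
3053 ((215.49453735351562, 158.94039916992188), (77.93321990966797, 77.83165740966797), 2.9108378887176514)[ WARN:0@0.052] global loadsave.cpp:1063 imwrite_ Unsupported depth image for selected encoder is fallbacked to CV_8U.
```

View pics/c0.png

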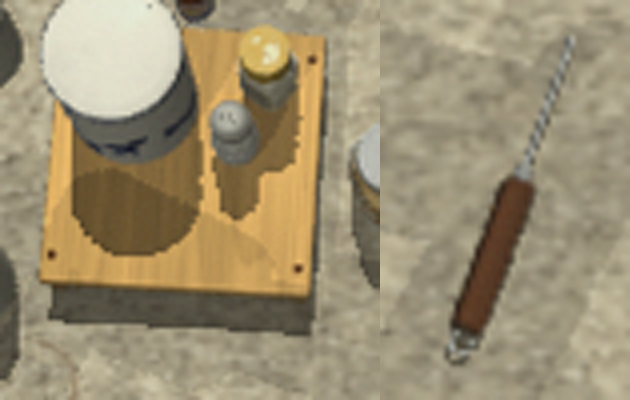

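The crop shows the riser's front top edge running from about (175,195.5) to (242,199.3). The hook handle spans (353,236) to (342.6,266), and the toe is at (363.4,207.6).

Run:
```python
from h import *
a=cv2.imread('pics/top0.png');hsv=cv2.cvtColor(a,cv2.COLOR_BGR2HSV)
P=camera_params('top'); off=0.5
R=lambda u,v,z:ray('top',u,v,z,P)
# front edge & side edges of top via wood mask line fits
w=(hsv[...,0]>8)&(hsv[...,0]<24)&(hsv[...,1]>105)&(hsv[...,2]>50)
pts=[]
for u in range(180,240):
    c=np.nonzero(w[185:206,u])[0]
    if len(c): pts.append(R(u+.5,185+c.max()+1,0.048)[:2])
pts=np.array(pts)
f=cv2.fitLine(pts.astype(np.float32),cv2.DIST_HUBER,0,0.001,0.001).ravel();print('front',f, 'yaw of normal',np.degrees(np.arctan2(f[1],f[0])))
L=[];Rr=[]
for v in range(160,192):
    c=np.nonzero(w[v,170:252])[0]
    L.append(R(170+c.min(),v+.5,0.048)[:2]);Rr.append(R(170+c.max()+1,v+.5,0.048)[:2])
for n,q in(('L',L),('R',Rr)):
    g=cv2.fitLine(np.array(q,np.float32),cv2.DIST_HUBER,0,0.001,0.001).ravel();print(n,g,np.degrees(np.arctan2(g[1],g[0])))
    # intersect
    t=np.linalg.solve(np.c_[f[:2],-g[:2]],g[2:]-f[2:]);print('corner',f[2:]+t[0]*f[:2])
print('corners manual',R(175,195.5,.048),R(242,199.3,.048),R(246.5,134.5,.048))
for p,z in [((353,236),.015),((342.6,266),.015),((363.4,207.6),.01)]: print('hook',R(*p,z))
for n,p,z in [('mug',(152,190),.1),('jar',(264,164),.11),('tin',(330,177),.058)]: print(n,R(*p,z))
```

```text
front [0.04940472 0.9987788  0.6149203  0.26564285] yaw of normal 87.16816
L [ 0.9986306  -0.05231539  0.6750527   0.38232467] -2.99882
corner [0.6208325 0.3851651]
R [ 0.99841535 -0.05627383  0.6785906   0.15296136] -3.2259572
corner [0.60953903 0.15685332]
corners manual [0.62290495 0.38337866 0.048     ] [0.61218545 0.15807333 0.048     ] [0.84050495 0.14593803 0.048     ]
hook [ 0.49489794 -0.22068789  0.015     ]
hook [ 0.39380654 -0.18217388  0.015     ]
hook [ 0.59400928 -0.26145494  0.01      ]
mug [0.63049564 0.44779883 0.1       ]
jar [0.71868937 0.08622267 0.11      ]
tin [ 0.69002819 -0.13865179  0.058     ]
```

The riser's mouth middle is at about (0.615, 0.271) with yaw −3°. The hook grip is at about (0.444, −0.201) with yaw −22°. I'm moving to above the hook.

Request:
jog_arm(
  plan=[
    [0.1,-0.1,0,0],
    [0.2,-0.2,0,0],
    [0.3,-0.3,0,0],
    [0.4,-0.4,0,0],
    [0.5,-0.5,0,0],
    [0.6,-0.6,0,0],
    [0.7,-0.7,0,0],
    [0.8,-0.8,0,0],
    [0.9,-0.9,0,0],
    [1,-1,0,0],
  ],
  gripper=1,
)

```text
clock: 1.35
eef_pos: [0.3983, 0.423, 0.2563]
tool_rot: [0.202, 0.979, 0.0, 0.0]
ft_force: [-0.3, 0.9, 0.5]
grip_width: 0.0855
finger_force: 0.0
```

Request:
jog_arm(
  plan=[
    [0.03,-0.1,0,0],
    [0.06,-0.2,0,0],
    [0.1,-0.3,0,0],
    [0.13,-0.4,0,0],
    [0.16,-0.5,0,0],
    [0.2,-0.6,0,0],
    [0.22,-0.7,0,0],
    [0.25,-0.8,0,0],
    [0.28,-0.9,0,0],
    [0.31,-1,0,0],
  ],
)

```text
clock: 2.6
eef_pos: [0.4441, 0.273, 0.2563]
tool_rot: [0.202, 0.979, 0.0, 0.0]
ft_force: [-0.2, -0.3, -0.3]
grip_width: 0.0854
finger_force: 0.0
```

Request:
jog_arm(
  plan=[
    [0,-0.1,0,0],
    [0,-0.2,0,0],
    [0,-0.3,0,0],
    [0,-0.4,0,0],
    [0,-0.5,0,0],
    [0,-0.6,0,0],
    [0,-0.7,0,0],
    [0,-0.8,0,0],
    [0,-0.9,0,0],
    [0,-1,0,0],
  ],
)

```text
clock: 3.85
eef_pos: [0.4438, 0.123, 0.2563]
tool_rot: [0.202, 0.979, -0.0, 0.0]
ft_force: [0.1, 0.6, -0.2]
grip_width: 0.0858
finger_force: 0.0
```

Request:
jog_arm(
  plan=[
    [0,-0.1,0,0],
    [0,-0.2,0,0],
    [0,-0.3,0,0],
    [0,-0.4,0,0],
    [0,-0.5,0,0],
    [0,-0.6,0,0],
    [0,-0.7,0,0],
    [0,-0.8,0,0],
    [0,-0.9,0,0],
    [0,-1,0,0],
  ],
)

```text
clock: 5.1
eef_pos: [0.4438, -0.027, 0.2563]
tool_rot: [0.202, 0.979, -0.0, 0.0]
ft_force: [-0.2, 0.0, 1.0]
grip_width: 0.0853
finger_force: 0.0
```

Request:
jog_arm(
  plan=[
    [0,-0.15,0,0],
    [0,-0.3,0,0],
    [0,-0.45,0,0],
    [0,-0.6,0,0],
    [0,-0.75,0,0],
    [0,-0.9,0,0],
    [0,-1,0,0.015],
    [0,-1,0,0.015],
    [0,-1,0,0.015],
    [0,-1,0,0.015],
  ],
)

```text
clock: 6.35
eef_pos: [0.4438, -0.1755, 0.2563]
tool_rot: [0.19, 0.982, 0.0, 0.0]
ft_force: [-0.1, 0.6, 0.8]
grip_width: 0.0851
finger_force: 0.0
```

Run:
```python
from h import *
P=camera_params('wrist'); a=shot('wrist','w1.png')
import pickle; pickle.dump(P,open('w1.pkl','wb'))
print(P)
hsv=cv2.cvtColor(a,cv2.COLOR_RGB2HSV)
m=(((hsv[...,0]<14)|(hsv[...,0]>172))&(hsv[...,1]>110)&(hsv[...,2]<150)).astype(np.uint8)
n,l,s,c=cv2.connectedComponentsWithStats(m)
for i in range(1,n):
    if s[i,4]>300: print(s[i],c[i])
for p in [(.4444,-.2014,.026),(.594,-.2615,.01)]: print(proj('wrist',p,P))
```

```text
{'fx': 318.09110323664555, 'fy': 318.09110323664555, 'cx': 260.2199582044955, 'cy': 194.2702374185369, 'pose': array([[ 3.73547256e-01, -8.78764334e-01, -2.97044935e-01,
         3.68281873e-01],
       [ 9.27611137e-01,  3.53932776e-01,  1.19453626e-01,
        -1.45748007e-01],
       [ 1.62352589e-04, -3.20163763e-01,  9.47362200e-01,
         3.73693775e-01],
       [ 0.00000000e+00,  0.00000000e+00,  0.00000000e+00,
         1.00000000e+00]])}
[188   0  36  36 778] [205.70694087  13.85861183]
[  0  42 199  95 981] [94.82976555 91.50152905]
[ 230  123   20   93 1670] [239.8742515 168.2748503]
(np.float64(239.60268603205031), np.float64(172.33514983111783))
(np.float64(242.93646185259018), np.float64(286.14774207259416))
```

View pics/w1.png

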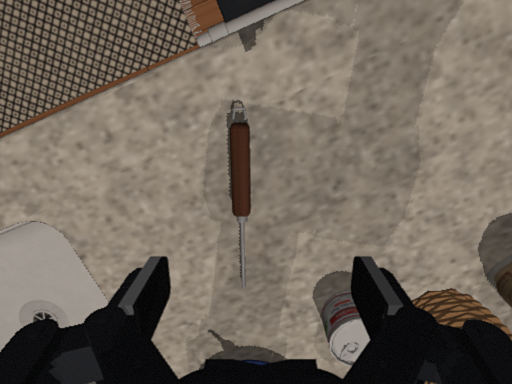

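The wrist view shows the handle upright from (240,123) to (241,216), with the toe end at (243.5,286). Next I'll refine the pose.

Run:
```python
from h import *
import pickle; P=pickle.load(open('w1.pkl','rb'))
a=cv2.imread('pics/w1.png');hsv=cv2.cvtColor(a,cv2.COLOR_BGR2HSV)
m=(((hsv[...,0]<14)|(hsv[...,0]>172))&(hsv[...,1]>110)&(hsv[...,2]<150))
r=[]
for v in range(126,214):
    c=np.nonzero(m[v,225:255])[0]
    if len(c): r.append((225+(c.min()+c.max()+1)/2,v+.5))
r=np.array(r,np.float32)
p=np.array([ray('wrist',u,v,.02,P)[:2] for u,v in r],np.float32)
g=cv2.fitLine(p,cv2.DIST_HUBER,0,.001,.001).ravel();print('yaw',np.degrees(np.arctan2(g[1],g[0])))
A=ray('wrist',240,123,.02,P);B=ray('wrist',241,216,.02,P);T=ray('wrist',243.7,285.5,.008,P)
print(A,B,np.linalg.norm(B-A),(A+B)/2,T); d=T-(A+B)/2;print(np.linalg.norm(d[:2]),np.degrees(np.arctan2(d[1],d[0])))
```

```text
yaw -21.571661
[ 0.39479999 -0.1801481   0.02      ] [ 0.49611799 -0.22205895  0.02      ] 0.10964422057498459 [ 0.44545899 -0.20110352  0.02      ] [ 0.59468678 -0.26078809  0.008     ]
0.16072081817512238 -21.79923976951044
```

Request:
jog_arm(
  plan=[
    [0.008,-0.1,-0.1,0],
    [0.008,-0.17,-0.2,0],
    [0.008,-0.17,-0.35,0],
    [0.008,-0.17,-0.5,0],
    [0.008,-0.17,-0.65,0],
    [0.008,-0.17,-0.8,0],
    [0.008,-0.17,-0.9,0],
    [0.008,-0.17,-1,0],
    [0.008,-0.17,-1,0],
    [0.008,-0.17,-1,0],
  ],
  gripper=1,
)

```text
clock: 7.65
eef_pos: [0.4454, -0.2018, 0.1069]
tool_rot: [0.19, 0.982, -0.0, 0.001]
ft_force: [0.3, -0.0, -1.0]
grip_width: 0.0854
finger_force: 0.0
```

Request:
jog_arm(
  plan=[
    [0,0,-0.1,0],
    [0,0,-0.2,0],
    [0,0,-0.3,0],
    [0,0,-0.38,0],
    [0,0,-0.45,0],
    [0,0,-0.5,0],
    [0,0,-0.52,0],
    [0,0,-0.52,0],
    [0,0,-0.52,0],
    [0,0,-0.52,0],
  ],
)

```text
clock: 8.9
eef_pos: [0.4453, -0.2017, 0.0288]
tool_rot: [0.19, 0.982, -0.0, 0.0]
ft_force: [0.2, -1.2, -0.4]
grip_width: 0.0858
finger_force: 0.0
```

Request:
jog_arm(
  plan=[
    [0,0,0,0],
    [0,0,0,0],
    [0,0,0,0],
    [0,0,0,0],
    [0,0,0,0],
    [0,0,0,0],
    [0,0,0,0],
    [0,0,0,0],
    [0,0,0,0],
    [0,0,0,0],
  ],
  gripper=-1,
  force=60,
)

```text
clock: 10.15
eef_pos: [0.4452, -0.2016, 0.0285]
tool_rot: [0.19, 0.982, -0.0, 0.0]
ft_force: [0.9, -0.2, 3.0]
grip_width: 0.0208
finger_force: 59.4
```

Request:
jog_arm(
  plan=[
    [0,0,0.1,0],
    [0,0,0.25,0],
    [0,0,0.4,0],
    [0,0.1,0.4,0],
    [0,0.25,0.4,0],
    [0,0.4,0.4,0],
    [0,0.55,0.4,0],
    [0,0.7,0.4,0],
    [0,0.85,0.4,0],
    [0,1,0.4,0],
  ],
)

```text
clock: 11.4
eef_pos: [0.4435, -0.0496, 0.0868]
tool_rot: [0.19, 0.982, 0.0, -0.001]
ft_force: [-0.3, -0.5, -1.5]
grip_width: 0.0208
finger_force: 59.0
```

Request:
jog_arm(
  plan=[
    [0,0.1,0,0.02],
    [0,0.2,0,0.04],
    [-0.02,0.3,0,0.06],
    [-0.04,0.4,0,0.08],
    [-0.06,0.5,0,0.1],
    [-0.08,0.6,0,0.12],
    [-0.1,0.7,0,0.15],
    [-0.12,0.8,0,0.18],
    [-0.13,0.9,0,0.2],
    [-0.14,1,0,0.209],
  ],
)

```text
clock: 12.65
eef_pos: [0.4239, 0.0995, 0.0883]
tool_rot: [0.027, 1.0, -0.0, 0.0]
ft_force: [0.1, -0.0, -2.0]
grip_width: 0.0207
finger_force: 58.9
```

Request:
jog_arm(
  plan=[
    [0,0.1,0,0],
    [0,0.2,0,0],
    [0,0.3,0,0],
    [0,0.4,0,0],
    [0,0.5,0,0],
    [0,0.6,0,0],
    [0,0.7,0,0],
    [0,0.8,0,0],
    [0,0.9,0,0],
    [0,1,0,0],
  ],
)

```text
clock: 13.9
eef_pos: [0.424, 0.2495, 0.0883]
tool_rot: [0.027, 1.0, -0.0, 0.0]
ft_force: [0.8, 0.4, -0.3]
grip_width: 0.0206
finger_force: 58.9
```

Request:
jog_arm(
  plan=[
    [0,0.06,0,0],
    [0,0.13,0,0],
    [0,0.19,0,0],
    [0,0.22,0,0],
    [0,0.22,0,0],
    [0,0.22,0,0],
    [0,0.22,0,0],
    [0,0.22,0,0],
    [0,0.22,0,0],
    [0,0.22,0,0],
  ],
)

```text
clock: 15.15
eef_pos: [0.424, 0.2814, 0.0883]
tool_rot: [0.028, 1.0, 0.0, 0.0]
ft_force: [0.1, -0.2, -1.5]
grip_width: 0.0209
finger_force: 58.9
```

Run:
```python
from h import *
P=camera_params('wrist'); a=shot('wrist','w2.png');b=shot('top','top2.png')
import pickle; pickle.dump(P,open('w2.pkl','wb'))
s=observe();print(s['eef_pos'],s['tool_rot'],s['ft_force'])
k=cv2.resize(b[175:260,150:260],(600,464),interpolation=cv2.INTER_CUBIC)
o=np.zeros((464,600,3),np.uint8);o=k
cv2.imwrite('pics/c2.png',np.clip(o[:,:,::-1]*1.4,0,255).astype(np.uint8))
```

```text
[0.42399441 0.28146034 0.08831743] [ 2.74765442e-02  9.99622448e-01 -2.93672268e-06 -1.65192020e-06] [-0.45229008 -0.27180658 -0.89289898]
```

View pics/w2.png

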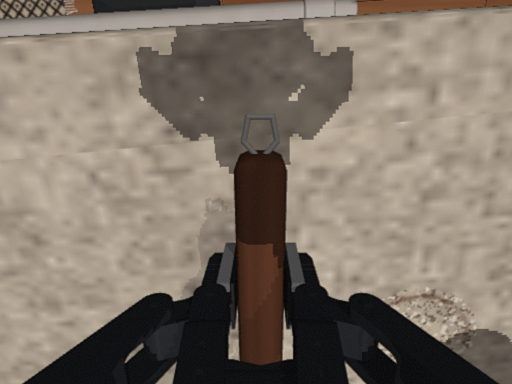

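View pics/c2.png

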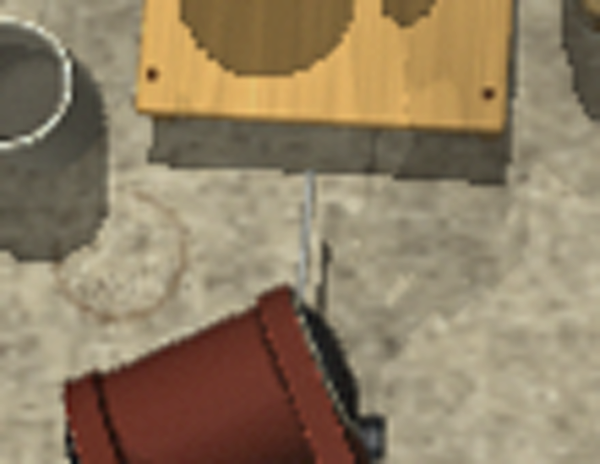

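The wrist view shows the handle straight and centred between the fingers. The top crop shows the toe at crop pixel (312,173), just before the riser mouth.

Run:
```python
from h import *
P=camera_params('top')
print('tip',ray('top',150+312/5.4545,175+173/5.459,.068,P), 'pred',.424+.16*np.cos(-.055),.2814+.16*np.sin(-.055))
# slanted view edges again with arm absent from front: riser corners
print(ray('top',150+137/5.4545,175+113/5.459,.048,P),ray('top',150+503/5.4545,175+133/5.459,.048,P))
```

```text
tip [0.58268635 0.27176967 0.068     ] pred 0.5837580609980157 0.27260443599566914
[0.6222258 0.3829564 0.048    ] [0.61197598 0.15733898 0.048     ]
```

Request:
jog_arm(
  plan=[
    [0,0,-0.1,0],
    [0,0,-0.2,0],
    [0,0,-0.3,0],
    [0,0,-0.34,0],
    [0,0,-0.34,0],
    [0.05,0,-0.34,0],
    [0.1,0,-0.34,0],
    [0.15,0,-0.34,0],
    [0.2,-0.01,-0.34,0],
    [0.2,-0.01,-0.34,0],
  ],
)

```text
clock: 16.5
eef_pos: [0.4548, 0.2799, 0.0375]
tool_rot: [0.028, 1.0, 0.0, 0.0]
ft_force: [-0.4, 0.5, -1.1]
grip_width: 0.0206
finger_force: 58.9
```

Request:
jog_arm(
  plan=[
    [0.01,0,0,0],
    [0.02,0,0,0],
    [0.03,-0.001,0,0],
    [0.04,-0.002,0,0],
    [0.05,-0.002,0,0],
    [0.06,-0.003,0,0],
    [0.06,-0.003,0,0],
    [0.06,-0.003,0,0],
    [0.06,-0.003,0,0],
    [0.06,-0.003,0,0],
  ],
)

```text
clock: 17.75
eef_pos: [0.4629, 0.2795, 0.0373]
tool_rot: [0.027, 1.0, 0.0, -0.0]
ft_force: [0.1, -0.0, -1.2]
grip_width: 0.0206
finger_force: 58.9
```

Request:
jog_arm(
  plan=[
    [0.01,0,0,0],
    [0.02,-0.001,0,0],
    [0.03,-0.0015,0,0],
    [0.04,-0.002,0,0],
    [0.05,-0.0025,0,0],
    [0.06,-0.003,0,0],
    [0.065,-0.0033,0,0],
    [0.07,-0.0035,0,0],
    [0.07,-0.0035,0,0],
    [0.07,-0.0035,0,0],
  ],
)

```text
clock: 19.0
eef_pos: [0.4735, 0.279, 0.0373]
tool_rot: [0.027, 1.0, -0.0, -0.0]
ft_force: [0.6, 1.0, -0.3]
grip_width: 0.0208
finger_force: 58.9
```

Request:
jog_arm(
  plan=[
    [0.01,0,0,0],
    [0.02,-0.001,0,0],
    [0.03,-0.0015,0,0],
    [0.04,-0.002,0,0],
    [0.05,-0.0025,0,0],
    [0.06,-0.003,0,0],
    [0.065,-0.0033,0,0],
    [0.07,-0.0035,0,0],
    [0.07,-0.0035,0,0],
    [0.07,-0.0035,0,0],
  ],
)

```text
clock: 20.25
eef_pos: [0.4839, 0.2785, 0.0373]
tool_rot: [0.027, 1.0, -0.0, -0.0]
ft_force: [0.5, 0.3, -1.2]
grip_width: 0.0207
finger_force: 58.9
```

Request:
jog_arm(
  plan=[
    [0.01,0,0,0],
    [0.02,-0.001,0,0],
    [0.03,-0.0015,0,0],
    [0.04,-0.002,0,0],
    [0.05,-0.0025,0,0],
    [0.06,-0.003,0,0],
    [0.065,-0.0033,0,0],
    [0.07,-0.0035,0,0],
    [0.07,-0.0035,0,0],
    [0.07,-0.0035,0,0],
  ],
)

```text
clock: 21.5
eef_pos: [0.4944, 0.278, 0.0373]
tool_rot: [0.027, 1.0, -0.0, -0.0]
ft_force: [0.9, -0.0, -1.3]
grip_width: 0.0208
finger_force: 58.9
```

Request:
jog_arm(
  plan=[
    [0.01,0,0,0],
    [0.02,-0.001,0,0],
    [0.03,-0.0015,0,0],
    [0.04,-0.002,0,0],
    [0.05,-0.0025,0,0],
    [0.06,-0.003,0,0],
    [0.065,-0.0033,0,0],
    [0.07,-0.0035,0,0],
    [0.07,-0.0035,0,0],
    [0.07,-0.0035,0,0],
  ],
)

```text
clock: 22.75
eef_pos: [0.5049, 0.2774, 0.0373]
tool_rot: [0.027, 1.0, -0.0, -0.0]
ft_force: [-0.6, 0.7, -1.1]
grip_width: 0.021
finger_force: 58.9
```

Request:
jog_arm(
  plan=[
    [0.01,0,0,0],
    [0.02,-0.001,0,0],
    [0.03,-0.0015,0,0],
    [0.04,-0.002,0,0],
    [0.045,-0.002,0,0],
    [0.05,-0.0025,0,0],
    [0.05,-0.0025,0,0],
    [0.05,-0.0025,0,0],
    [0.05,-0.0025,0,0],
    [0.05,-0.0025,0,0],
  ],
)

```text
clock: 24.0
eef_pos: [0.5125, 0.277, 0.0373]
tool_rot: [0.027, 1.0, -0.0, -0.0]
ft_force: [-0.2, -0.4, -0.6]
grip_width: 0.021
finger_force: 58.9
```

Request:
jog_arm(
  plan=[
    [0.007,0,0,0],
    [0.014,-0.0005,0,0],
    [0.02,-0.001,0,0],
    [0.027,-0.0012,0,0],
    [0.033,-0.0015,0,0],
    [0.033,-0.0015,0,0],
    [0.033,-0.0015,0,0],
    [0.033,-0.0015,0,0],
    [0.033,-0.0015,0,0],
    [0.033,-0.0015,0,0],
  ],
)

```text
clock: 25.25
eef_pos: [0.5151, 0.2769, 0.0365]
tool_rot: [0.027, 1.0, -0.0, -0.003]
ft_force: [-8.6, 1.1, 2.3]
grip_width: 0.021
finger_force: 59.5
```

Run:
```python
from h import *
f=[]
for i in range(6):
    a=shot('scene','s3.png');s=observe();f.append(np.r_[s['ft_force'],s['wrist_torque']])
print(np.mean(f,0).round(2),s['eef_pos'],s['clock'])
a=shot('top','t3.png')
o=np.zeros((480,800,3),np.uint8)
o[:,:400]=cv2.resize(cv2.imread('pics/s3.png')[130:250,180:280],(400,480),interpolation=cv2.INTER_CUBIC)
o[:,400:]=cv2.resize(cv2.imread('pics/t3.png')[150:270,160:260],(400,480),interpolation=cv2.INTER_CUBIC)
cv2.imwrite('pics/c3.png',np.clip(o*1.4,0,255).astype(np.uint8))
```

```text
[-8.6   0.44  2.53  0.02  0.93  0.01] [0.51510309 0.27689784 0.03651928] 25.55
```

View pics/c3.png

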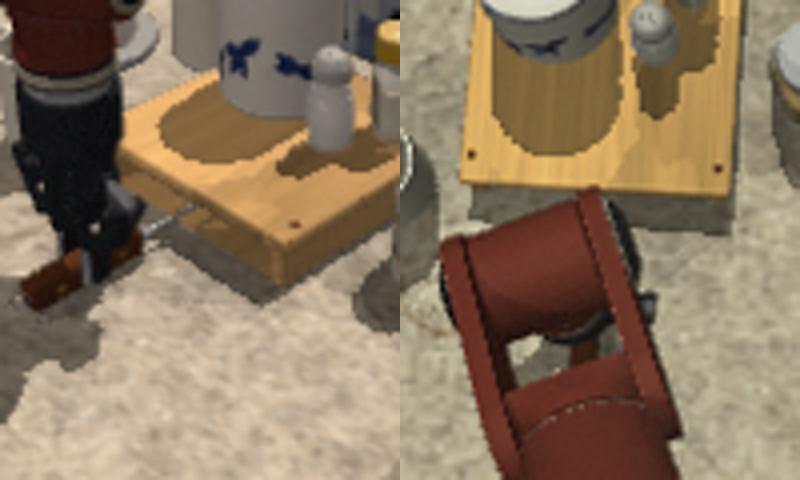

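The pictures show the shaft inside the slot and the handle and fingers clear of the riser. The toe has met the board's front edge with the TCP at x = 0.5151 (about 60 mm deep). I'll back off, raise, and pass over the edge.

Request:
jog_arm(
  plan=[
    [-0.02,0,0,0],
    [-0.04,0.002,0,0],
    [-0.06,0.003,0,0],
    [-0.06,0.003,0.015,0],
    [-0.06,0.003,0.03,0],
    [-0.06,0.003,0.045,0],
    [-0.06,0.003,0.06,0],
    [-0.06,0.003,0.06,0],
    [-0.06,0.003,0.06,0],
    [-0.06,0.003,0.06,0],
  ],
)

```text
clock: 26.85
eef_pos: [0.5083, 0.2772, 0.0461]
tool_rot: [0.027, 1.0, -0.0, -0.0]
ft_force: [0.4, 0.7, -1.9]
grip_width: 0.0207
finger_force: 58.9
```

Request:
jog_arm(
  plan=[
    [0.015,0,0,0],
    [0.03,-0.0015,0,0],
    [0.045,-0.002,0,0],
    [0.055,-0.003,0,0],
    [0.06,-0.003,0,0],
    [0.06,-0.003,0,0],
    [0.06,-0.003,0,0],
    [0.06,-0.003,0,0],
    [0.06,-0.003,0,0],
    [0.06,-0.003,0,0],
  ],
)

```text
clock: 28.1
eef_pos: [0.5174, 0.2768, 0.0463]
tool_rot: [0.027, 1.0, -0.0, -0.0]
ft_force: [0.4, -0.8, -0.8]
grip_width: 0.0209
finger_force: 58.9
```

Request:
jog_arm(
  plan=[
    [0.02,-0.001,0,0],
    [0.04,-0.002,0,0],
    [0.06,-0.003,0,0],
    [0.08,-0.004,0,0],
    [0.1,-0.005,0,0],
    [0.12,-0.006,0,0],
    [0.14,-0.007,0,0],
    [0.155,-0.008,0,0],
    [0.155,-0.008,0,0],
    [0.155,-0.008,0,0],
  ],
)

```text
clock: 29.35
eef_pos: [0.5406, 0.2756, 0.0462]
tool_rot: [0.027, 1.0, -0.0, -0.0]
ft_force: [-1.1, 0.4, -0.5]
grip_width: 0.021
finger_force: 58.9
```

Request:
jog_arm(
  plan=[
    [0,0,-0.005,0],
    [0,0,-0.01,0],
    [0,0,-0.015,0],
    [0,0,-0.02,0],
    [0,0,-0.025,0],
    [0,0,-0.03,0],
    [0,0,-0.03,0],
    [0,0,-0.03,0],
    [0,0,-0.03,0],
    [0,0,-0.03,0],
  ],
)

```text
clock: 30.6
eef_pos: [0.5407, 0.2756, 0.0418]
tool_rot: [0.027, 1.0, 0.0, 0.0]
ft_force: [-0.4, -0.9, -0.8]
grip_width: 0.0207
finger_force: 58.9
```

Request:
jog_arm(
  plan=[
    [0,0,-0.005,0],
    [0,0,-0.01,0],
    [0,0,-0.015,0],
    [0,0,-0.015,0],
    [0,0,-0.015,0],
    [0,0,-0.015,0],
    [0,0,-0.015,0],
    [0,0,-0.015,0],
    [0,0,-0.015,0],
    [0,0,-0.015,0],
  ],
)

```text
clock: 31.85
eef_pos: [0.5407, 0.2756, 0.0396]
tool_rot: [0.027, 1.0, -0.0, 0.0]
ft_force: [-1.3, -0.0, -1.0]
grip_width: 0.021
finger_force: 58.9
```

Request:
jog_arm(
  plan=[
    [0,0,-0.008,0],
    [0,0,-0.016,0],
    [0,0,-0.016,0],
    [-0.01,0,-0.016,0],
    [-0.02,0.001,-0.016,0],
    [-0.03,0.0015,-0.016,0],
    [-0.04,0.002,-0.016,0],
    [-0.05,0.0025,-0.016,0],
    [-0.06,0.003,-0.016,0],
    [-0.07,0.0035,-0.016,0],
  ],
)

```text
clock: 33.1
eef_pos: [0.5313, 0.2762, 0.0376]
tool_rot: [0.028, 1.0, 0.0, 0.001]
ft_force: [4.9, -0.7, -2.3]
grip_width: 0.0208
finger_force: 58.7
```

Request:
jog_arm(
  plan=[
    [-0.02,0.001,0,0],
    [-0.04,0.002,0,0],
    [-0.065,0.003,0,0],
    [-0.09,0.0045,0,0],
    [-0.115,0.006,0,0],
    [-0.14,0.007,0,0],
    [-0.165,0.008,0,0],
    [-0.19,0.0095,0,0],
    [-0.215,0.011,0,0],
    [-0.24,0.012,0,0],
  ],
)

```text
clock: 34.35
eef_pos: [0.4952, 0.278, 0.0377]
tool_rot: [0.028, 1.0, 0.0, 0.001]
ft_force: [5.0, -0.2, -2.9]
grip_width: 0.0207
finger_force: 58.7
```

Request:
jog_arm(
  plan=[
    [-0.03,0.0015,0,0],
    [-0.06,0.003,0,0],
    [-0.09,0.0045,0,0],
    [-0.12,0.006,0,0],
    [-0.15,0.0075,0,0],
    [-0.18,0.009,0,0],
    [-0.21,0.0105,0,0],
    [-0.24,0.012,0,0],
    [-0.27,0.0135,0,0],
    [-0.3,0.015,0,0],
  ],
)

```text
clock: 35.6
eef_pos: [0.4502, 0.2802, 0.0377]
tool_rot: [0.028, 1.0, 0.0, 0.001]
ft_force: [4.7, -0.2, -2.9]
grip_width: 0.0208
finger_force: 58.7
```

Request:
jog_arm(
  plan=[
    [-0.03,0.0015,0,0],
    [-0.06,0.003,0,0],
    [-0.09,0.0045,0,0],
    [-0.12,0.006,0,0],
    [-0.15,0.0075,0,0],
    [-0.19,0.0095,0,0],
    [-0.23,0.0115,0,0],
    [-0.27,0.0135,0,0],
    [-0.295,0.015,0,0],
    [-0.295,0.015,0,0],
  ],
)

```text
clock: 36.85
eef_pos: [0.4053, 0.2825, 0.0375]
tool_rot: [0.027, 1.0, 0.0, 0.001]
ft_force: [4.1, -0.1, -3.5]
grip_width: 0.021
finger_force: 58.8
```

Run:
```python
from h import *
a=shot('scene','s4.png');b=shot('top','t4.png')
o=np.zeros((480,800,3),np.uint8)
o[:,:400]=cv2.resize(cv2.imread('pics/s4.png')[130:250,160:260],(400,480),interpolation=cv2.INTER_CUBIC)
o[:,400:]=cv2.resize(cv2.imread('pics/t4.png')[150:270,160:260],(400,480),interpolation=cv2.INTER_CUBIC)
cv2.imwrite('pics/c4.png',np.clip(o*1.4,0,255).astype(np.uint8))
```

```text
(no output)
```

View pics/c4.png

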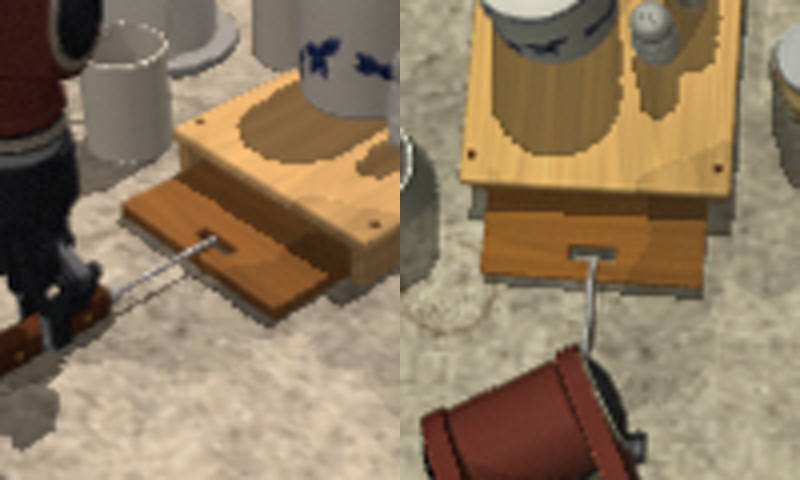

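The board stands well out with the toe in its hanging slot. Its front edge runs from (180.5,218.3) to (235,222.5) in full-picture pixels.

Run:
```python
from h import *
P=camera_params('top')
A=ray('top',180.5,218.25,.015,P);B=ray('top',235,222.5,.015,P);M=(A+B)/2
x=np.array([np.cos(-.051),np.sin(-.051)])
print(A,B,'front edge x in riser', (M[:2]-[.616,.271])@x, (M[:2]-[.616,.271])@[-x[1],x[0]])
```

```text
[0.55031463 0.36782935 0.015     ] [0.53744178 0.18176257 0.015     ] front edge x in riser -0.07222153000648596 0.00011440608496773299
```

Request:
jog_arm(
  plan=[
    [0.01,0,0,0],
    [0.02,-0.001,0,0],
    [0.03,-0.0015,0,0],
    [0.03,-0.0015,0,0],
    [0.03,-0.0015,0.02,0],
    [0.03,-0.0015,0.05,0],
    [0.03,-0.0015,0.1,0],
    [0.03,-0.0015,0.2,0],
    [0.03,-0.0015,0.3,0],
    [0.03,-0.0015,0.4,0],
  ],
)

```text
clock: 38.2
eef_pos: [0.4098, 0.2824, 0.0988]
tool_rot: [0.027, 1.0, 0.0, 0.001]
ft_force: [0.3, 0.7, -0.7]
grip_width: 0.0209
finger_force: 59.0
```

The front edge is at −72 mm, which is within tolerance. Next I'll carry the hook to the right and lay it down.

Request:
jog_arm(
  plan=[
    [0,-0.1,0,0],
    [0,-0.2,0,0],
    [0,-0.3,0,0],
    [0,-0.4,0,0],
    [0,-0.5,0,0],
    [0,-0.6,0,0],
    [0,-0.7,0,0],
    [0,-0.8,0,0],
    [0,-0.9,0,0],
    [0,-1,0,0],
  ],
)

```text
clock: 39.45
eef_pos: [0.4095, 0.1312, 0.0972]
tool_rot: [0.027, 1.0, -0.0, 0.0]
ft_force: [0.2, 0.3, -2.6]
grip_width: 0.0207
finger_force: 59.0
```

Request:
jog_arm(
  plan=[
    [0,-0.1,0,0],
    [0,-0.2,0,0],
    [0,-0.3,0,0],
    [0,-0.4,0,0],
    [0,-0.5,0,0],
    [0,-0.6,0,0],
    [0,-0.7,0,0],
    [0,-0.75,0,0],
    [0,-0.75,0,0],
    [0,-0.75,0,0],
  ],
)

```text
clock: 40.7
eef_pos: [0.4094, 0.0199, 0.0971]
tool_rot: [0.027, 1.0, 0.0, -0.0]
ft_force: [0.2, 0.1, -1.6]
grip_width: 0.0209
finger_force: 59.0
```

Lower by 0.068 to TCP z ≈ 0.029, then release.

Request:
jog_arm(
  plan=[
    [0,0,-0.08,0],
    [0,0,-0.16,0],
    [0,0,-0.24,0],
    [0,0,-0.32,0],
    [0,0,-0.38,0],
    [0,0,-0.42,0],
    [0,0,-0.44,0],
    [0,0,-0.45,0],
    [0,0,-0.453,0],
    [0,0,-0.453,0],
  ],
)

```text
clock: 41.95
eef_pos: [0.4097, 0.0197, 0.0295]
tool_rot: [0.027, 1.0, -0.0, 0.0]
ft_force: [-0.6, -0.3, -1.2]
grip_width: 0.0207
finger_force: 59.0
```

Request:
jog_arm(
  plan=[
    [0,0,0,0],
    [0,0,0,0],
    [0,0,0,0],
    [0,0,0,0],
    [0,0,0,0],
    [0,0,0,0],
    [0,0,0,0],
    [0,0,0,0],
    [0,0,0,0],
    [0,0,0,0],
  ],
  gripper=1,
)

```text
clock: 43.2
eef_pos: [0.4094, 0.0197, 0.0292]
tool_rot: [0.027, 1.0, 0.0, -0.0]
ft_force: [-0.8, 0.2, -0.4]
grip_width: 0.0851
finger_force: 0.0
```

Request:
jog_arm(
  plan=[
    [0,0,0.05,0],
    [0,0,0.15,0],
    [0,0,0.3,0],
    [0,0,0.45,0],
    [0,0,0.6,0],
    [0,0,0.75,0],
    [0,0,0.9,0],
    [0,0,1,0],
    [0,0,1,0],
    [0,0,1,0],
  ],
)

```text
clock: 44.45
eef_pos: [0.409, 0.0198, 0.1785]
tool_rot: [0.027, 1.0, 0.0, -0.001]
ft_force: [0.2, -0.3, -0.8]
grip_width: 0.0856
finger_force: 0.0
```

Run:
```python
from h import *
a=shot('scene','s5.png');b=shot('top','t5.png')
o=np.zeros((480,800,3),np.uint8)
o[:,:480]=cv2.resize(cv2.imread('pics/s5.png')[120:320,150:350],(480,480),interpolation=cv2.INTER_CUBIC)
o[:,480:]=cv2.resize(cv2.imread('pics/t5.png')[130:280,180:280],(320,480),interpolation=cv2.INTER_CUBIC)
cv2.imwrite('pics/c5.png',np.clip(o*1.4,0,255).astype(np.uint8))
```

```text
(no output)
```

View pics/c5.png

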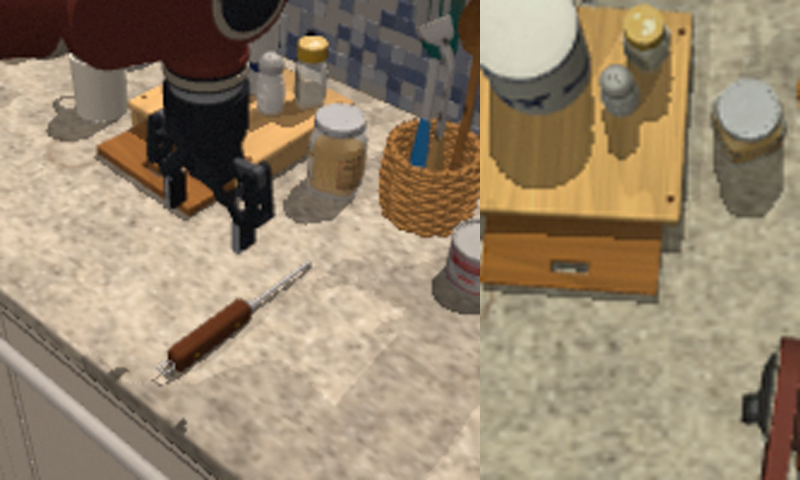

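The hook lies released on the worktop, well clear of the board and riser. The board stands out about 72 mm, and the mug, jar and tin look undisturbed. I'm handing the job in.

```bash
python3 -c "
from plant import *
print(hand_in())"
```

```text
the job is handed in; nothing more can be done
None
```

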